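# Close the hub clamp and lock it with the long pin from the rack

## Robot

A 6-joint arm with a two-finger parallel gripper is mounted at the origin on the work surface. World frame = base frame: x ahead of the robot, y to its left, z up, the work surface at z = 0. Lengths are in mm, angles in rad, forces in N, time in s.
With the tool pointing down it reaches from about 325 to 850 mm from the base axis. Payload 4.4 kg.
Tool frame: the origin (TCP) lies on the centre line of the jaws, within the pads' length; the fingertips stand 25 mm ahead of it and the grasp point (between the pads) lies 6 mm ahead of it; y points along the fingers, z is the direction in which the jaws open and shut, and the axes are right-handed (so a half turn about y gives the same grasp; the last joint's range is limited). The gripper opens to 94 mm and grips with 3 to 60 N. Pads are 16 mm wide; open, the fingers measure 119 mm over their backs; the gripper's body (75 mm by 177 mm) begins 78 mm behind the grasp point.
Start: joints at [1.044, 0.207, 1.542, -0, 1.393, -0.15], TCP at [211.579, 534.66, 230.447] pointing down, gripper open.
Joint ranges: [-2.73, 2.73], [-0.86, 2.22], [0.23, 2.46], [-1.11, 4.25], [0.08, 2.63], [-2.82, 2.82]. Speed limits (rad/s): [2.79, 2.79, 3.14, 3.14, 3.14, 3.14].

## Interface

Orientations are given as a rotation vector (axis times angle).
In Python, from bench import r, optics, job gives the robot as it stands.
- The arm moves only by the tool servo_tool, never from a script. Its argument "commands" is a list of rows, each a list of 3 entries, a list of its own where there are three numbers: the shift along the tool's x, y, z in m, then the turn about the tool's y in degrees, then the closure, from 0 (fully open) to 1 (shut). In form: [[[dx, dy, dz], twist, fingers], ...]. A call has 1 to 12 rows; each row shifts and turns the pose as measured when the row begins, along the tool's axes as they then stand; what a row does not reach is not made up. A row lasts 1/12 s, in which the tool goes at most 41.7 mm and 7.16 degrees, less where a joint would pass 70% of its speed; a pose out of reach is approached as far as the arm can. A call with a gripper value outside its range is refused whole. The fingers move at their own pace and stop on an object; the grip force is fixed at half the most. Time passes only in rows, so rows that do not move let the fingers close. It gives the time, the measured TCP pose, the force and the opening at its end, in the units of the state.
- r.get_obs(): the state, without advancing time (a new reading comes with each control period).
- optics.read_camera(name): name is "scene" or "top" or "wrist"; returns the picture (420x560x3 uint8, blue, green, red); there is no depth.
- optics.camera_params(name): a dict with "camera_matrix" (3x3 intrinsics, pixels), "dist" ([k1, k2, p1, p2, k3] as OpenCV has them; the pictures are not rectified), "T" (4x4, takes a point from camera to world coordinates); the wrist camera has in their place "T_tool_cam" (4x4, takes a point from camera to tool coordinates, whose origin is the TCP and whose axes are the tool frame's). Camera axes: x right, y down, z forward; pixel columns grow to the right and rows downward; lengths in mm; the calibration is good to about 2 mm. A picture is of the moment at which its call begins: read the wrist's pose just before it. camera_params takes no time and is no camera call.
- job.finish_job(): hands the job in, once; it reports no verdict.
The state is a dict: "clock": time; "joint_positions": joint angles; "dq": joint speeds; "effort": joint torques, N m; "tool_pos": TCP position; "orientation": TCP orientation; "ft_force": force on the tool from outside, world axes, zero at the start; "moment": the same for the moment, N m; "grip_width": finger opening in mm.
Only numpy, scipy, OpenCV 4.12 (cv2) and the standard library are available. Lean on these libraries where they do the work, as an engineer would, in place of code of your own. Each camera call takes 0.05 s, during which the arm holds its last target. There are 200 camera calls.

## Task

Push the bench clamp's sliding jaw fully home against the wheel hub. Then lift the longer of the two T-handled pins up and off its fork on the rack, stand it upright in the clamp's bore, down through the jaw plate until its collar rests on the plate, and let go. Do not drop the pin, leave the shorter pin hanging, and do not disturb the other things on the bench.

Things in the scene. Friction and masses are not known exactly. Their poses are not given: they have to be found in the camera images.
- rack: fixed blue rack with two forks pointing to its -x (robot's side), one pin hanging on each. Origin: centre of the underside of its base, 100 x 360 x 12 mm; z up. Posts 340 mm apart (y) and a top rail (top 180 mm up, centred at x = +5 mm, 20 mm thick). Its forks are at y = +80 and -80 mm.
- fork_a (a point): middle of the fork at the rack's y = +80 mm, where a crossbar hangs: at the rack's x = -66 mm, 182 mm up. A fork is two level prongs along x, 10 mm thick, axes 64 mm apart and 170 mm up (54 mm free between), reaching 100 mm out from the rack's origin; the last 12 mm turn up by 16 mm: a hanging crossbar must rise 16 mm to pass over the tips.
- fork_b (a point): the same for the other fork, at the rack's y = -80 mm. The pins may hang on the forks either way round.
- long_pin: loose steel T-handled pin, 0.3 to 0.55 kg, the longer: 150 mm from crossbar axis to tip. Origin: middle of the crossbar's axis. Crossbar along its y (start: the rack's y), 120 mm long, 14 mm thick; pin along its -z. Mid-crossbar is a flat-faced hub, 18 mm thick (x), 26 mm wide (y), from 8 mm above to 32 mm below the origin: pinch it across x from above.
- pin_collar (a point): on the long pin's axis, 105 mm below its origin: centre of the underside of its collar (34 mm diameter, 6 mm thick). Above the collar a shank of 16 mm diameter, below it the foot: 20 mm diameter, 45 mm long, the last 7 mm tapering to 12 mm.
- short_pin: loose steel T-handled pin with the same crossbar and hub as the long one and the same origin and axes, but only 100 mm from crossbar axis to tip. Hangs on the other fork; to be left there.
- clamp: fixed grey bench clamp, block 220 x 90 x 50 mm. Origin: centre of its underside; z up; the jaw closes along its +x. A wheel hub (its top 115 mm up) sits against a fixed jaw (110 mm up) at the +x end.
- bore (a point): centre of the clamp's vertical bore (24 mm diameter, open through the 50 mm block), at the clamp's x = -45 mm, y = 0, at the height of the jaw plate's top, 59 mm up. A pin fully home stands upright with its collar on the jaw plate, its origin 105 mm above this point.
- jaw (a joint): travel of the sliding jaw in m: 0 fully open, 0.055 fully home against its stop, when the jaw touches the hub and the plate's hole (26 mm diameter) lies over the bore. It resists with about 4 N and stays where it is left. Starts 35 to 55 mm short of home.
- jaw_face (a point): on the sliding jaw: middle of the top edge of its upright pushing face, which looks to the clamp's -x, 104 mm up. The upright is 60 mm wide (clamp's y), 20 mm thick and stands 45 mm above the jaw plate (8 mm thick, 60 mm wide, 120 mm long), on its +x end. The plate's hole is centred 55 mm on the -x side of this face.
- bearing: loose steel bearing ring, 62 mm across, 16 mm tall, lying on the rack's base; bystander
- spanner: loose open-ended steel spanner, 170 mm long, lying on the table; bystander
- spray_can: loose standing spray can, 60 mm across, about 170 mm tall; bystander
- grease_jar: loose standing jar, 70 mm across, 70 mm tall; bystander
- hammer: loose hammer lying on the table; bystander
- screwdriver: loose screwdriver lying on the table; bystander
Not all that is in view belongs to the job. Leave any brown or green look-alike of the long_pin alone.

How it is judged (in metres and radians):
On the way, in this order (a step that is already met when the one before it is completed fails the run):
1. the sliding jaw is fully home (within 3 mm), the long pin still hanging (value of joint jaw above 0.052 m and distance of long_pin from where it was at the start of the episode below 0.02 m), for 0.2 s.
2. the long pin is lifted up off its fork (height (world z) of long_pin above 0.193 m), for 0.1 s.
At the end, for the whole second after the job is handed in: Jaw within 3 mm of fully home; long pin upright (0.06 rad) in the bore, its axis within 6 mm of the bore's centre, collar within 4 mm of resting on the jaw plate (pin origin 105 mm above site bore), released and at rest; short pin still hanging within 20 mm of its start (value of joint jaw above 0.052 m and horizontal distance between long_pin and bore below 0.006 m and z of long_pin in the frame of bore between 0.101 and 0.109 m and angle between long_pin's own z axis and vertical below 0.06 rad and linear speed of long_pin below 0.02 m/s and distance of short_pin from where it was at the start of the episode below 0.02 m); the robot touches nothing.
It fails at once if the long pin is dropped onto the bench (height (world z) of long_pin below 0.13 m).
It fails at once if the long pin falls into the bore (faster than 0.4 m/s downwards or sideways while low) (height (world z) of long_pin below 0.17 m and linear speed of long_pin above 0.4 m/s).
It fails at once if the short pin is moved more than 40 mm (distance of short_pin from where it was at the start of the episode above 0.04 m).
It fails at once if another thing on the bench is moved more than 40 mm (distance of any of bearing, spanner, spray_can, grease_jar, hammer, screwdriver from where it was at the start of the episode above 0.04 m).
It also fails if it takes over 69 s, if anything falls off the work surface, if the arm or the gripper's body presses on something with over 40 N, if the wrist force passes 120 N, or if a joint passes its speed limit or range.

## Working session

There is one attempt and no reset: what is moved stays moved. The work goes in short steps, Python scripts to look and compute and a tool call to move; the robot and the scene stay as the last step left them, time stands still between calls to the robot, and variables do not carry over. Pictures are saved under pics/ and viewed, about 8 in all and at most 12, crops included, and the job is handed in when it is done.

Besides the shell and the picture viewer there is one more tool, called after "Request:" by a JSON object that holds its "name" and its "arguments". servo_tool: Moves the arm, as the interface text tells. Its arguments: {"type":"object","properties":{"commands":{"type":"array"}},"required":["commands"]}

```bash
ls; mkdir -p pics
python3 - <<'E'
from bench import r, optics, job
import cv2,numpy as np
print(r.get_obs())
for n in("scene","top"):
    im=optics.read_camera(n); cv2.imwrite(f"pics/{n}0.png",im); p=optics.camera_params(n); print(n,p)
print(optics.camera_params("wrist"))
E
```

```text
pics
{'clock': 0.0, 'joint_positions': array([ 1.04350413e+00,  2.07455934e-01,  1.54292508e+00,  1.54164938e-05,
        1.39350696e+00, -1.50502735e-01]), 'dq': array([-1.19823664e-03,  8.82441504e-04,  1.48505132e-03, -8.24571854e-05,
        4.74361593e-04, -1.10652204e-03]), 'effort': array([ 5.53042992e-04, -3.70873761e+01, -2.81422412e+01,  7.00850459e-02,
        3.59391491e-02, -1.51403528e-04]), 'tool_pos': array([211.19158792, 534.00915935, 229.28405571]), 'orientation': array([-1.55267136,  0.29631649, -0.29508908]), 'ft_force': array([ 0.31758104, -0.04101546, -0.22019145]), 'moment': array([ 0.05463924, -0.03291973, -0.0145119 ]), 'grip_width': 93.91026297457852}
scene {'camera_matrix': array([[399.92798947,   0.        , 279.67203467],
       [  0.        , 399.92798947, 210.08136022],
       [  0.        ,   0.        ,   1.        ]]), 'dist': array([-0.11590023,  0.        ,  0.        ,  0.        ,  0.        ]), 'T': array([[-6.54064957e-01,  6.44880995e-01, -3.95382770e-01,
         1.05468112e+03],
       [ 7.56417679e-01,  5.61457509e-01, -3.35555898e-01,
    
[... 705 characters left out ...]
0e+03],
       [ 0.00000000e+00,  0.00000000e+00,  0.00000000e+00,
         1.00000000e+00]])}
{'camera_matrix': array([[290.72235335,   0.        , 281.60120508],
       [  0.        , 290.72235335, 210.72531165],
       [  0.        ,   0.        ,   1.        ]]), 'dist': array([-0.0073765,  0.       ,  0.       ,  0.       ,  0.       ]), 'T_tool_cam': array([[ 1.57426134e-04,  9.65474998e-01,  2.60495689e-01,
        -7.48572898e+01],
       [-4.51803465e-04, -2.60495597e-01,  9.65474930e-01,
        -1.55238082e+02],
       [ 9.99999886e-01, -2.69683840e-04,  3.95196135e-04,
         1.06839749e-01],
       [ 0.00000000e+00,  0.00000000e+00,  0.00000000e+00,
         1.00000000e+00]])}
```

View pics/scene0.png

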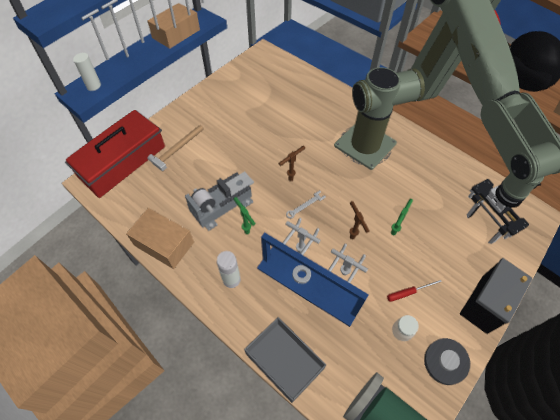

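View pics/top0.png

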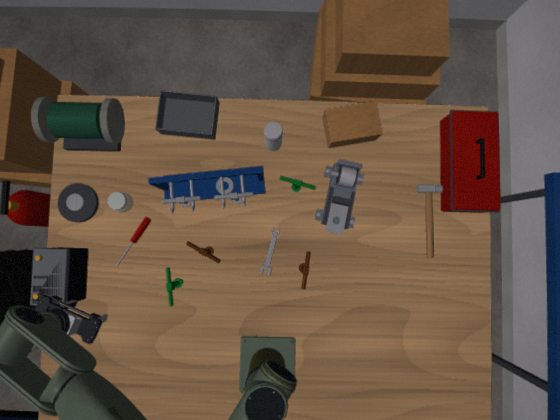

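The scene view shows the rack (scene 312,280; top 207,187), two steel pins on it (scene 300,235 and 348,262), and the clamp (scene 220,197; top 342,197). Brown and green look-alikes lie on the table. I'll enlarge both views.

Run:
```python
import cv2,numpy as np
t=cv2.imread("pics/top0.png");s=cv2.imread("pics/scene0.png")
a=cv2.resize(t[150:250,140:280],(800,571),interpolation=cv2.INTER_CUBIC);cv2.imwrite("pics/c1.png",a)
b=cv2.resize(s[210:320,250:380],None,fx=3.7,fy=3.7,interpolation=cv2.INTER_CUBIC)[:,:400]
b=cv2.resize(s[215:310,250:380],(400,292),interpolation=cv2.INTER_CUBIC)
c=cv2.resize(s[165:235,180:275],(400,295),interpolation=cv2.INTER_CUBIC)
d=cv2.resize(t[150:240,305:375],(400,514),interpolation=cv2.INTER_CUBIC)
o=np.zeros((590,800,3),np.uint8);o[:292,:400]=b;o[292:587,:400]=c;o[:514,400:]=d
cv2.imwrite("pics/c2.png",o)
```

```text
(no output)
```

View pics/c1.png

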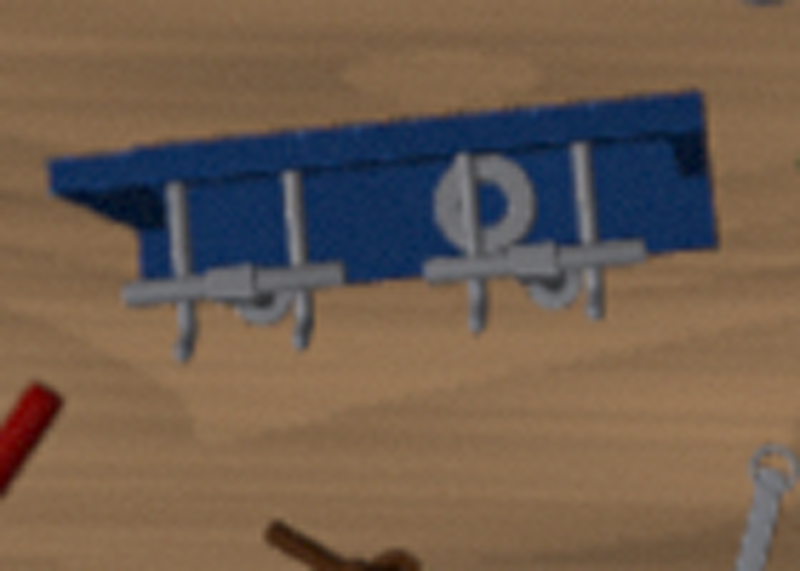

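View pics/c2.png

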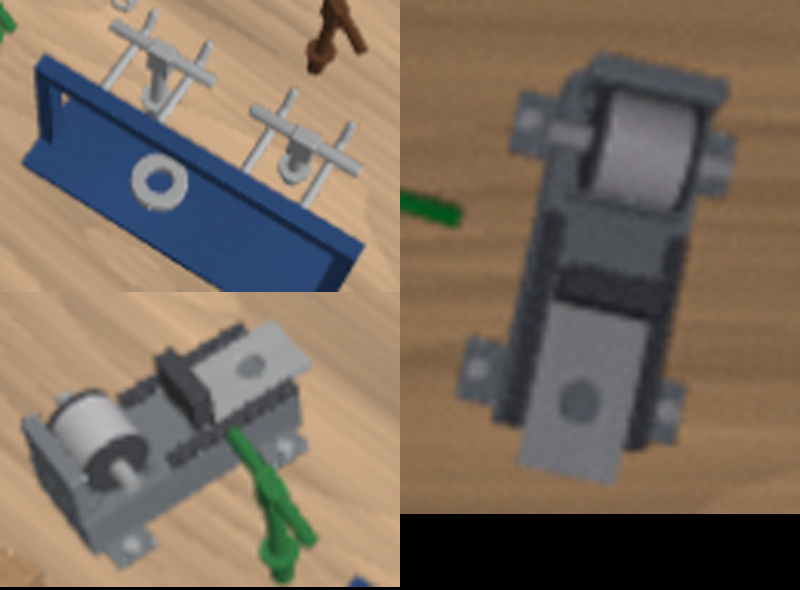

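c1/c2: two steel candidates on the rack — top(167,200)/scene(347,260) and top(234,195)/scene(301,233). The second shows a longer shank below its hub, which I'll check by triangulating the collars. Clamp plate hole at top(336,220); the jaw upright lies at its +x end.

```bash
cat > h.py <<'E'
from bench import r, optics, job
import cv2,numpy as np
from scipy.spatial.transform import Rotation as Ro
def pose():
    o=r.get_obs();return np.array(o["tool_pos"]),Ro.from_rotvec(o["orientation"]).as_matrix(),o
def cam(n):
    p=optics.camera_params(n)
    if "T" in p:T=p["T"]
    else:
        t,R,_=pose();W=np.eye(4);W[:3,:3]=R;W[:3,3]=t;T=W@p["T_tool_cam"]
    return p["camera_matrix"],p["dist"],T
def ray(n,px,C=None):
    K,D,T=C or cam(n);u=cv2.undistortPoints(np.array([[px]],float),K,D)[0,0]
    d=T[:3,:3]@[u[0],u[1],1];return T[:3,3],d/np.linalg.norm(d)
def onz(n,px,z,C=None):
    c,d=ray(n,px,C);return c+d*(z-c[2])/d[2]
def tri(n1,p1,n2,p2):
    a,d=ray(n1,p1);b,e=ray(n2,p2);s=np.linalg.lstsq(np.c_[d,-e],b-a,rcond=None)[0]
    x,y=a+s[0]*d,b+s[1]*e;return (x+y)/2,np.linalg.norm(x-y)
def proj(n,P,C=None):
    K,D,T=C or cam(n);Q=np.linalg.inv(T);return cv2.projectPoints(np.array(P,float).reshape(-1,3),cv2.Rodrigues(Q[:3,:3])[0],Q[:3,3],K,D)[0][:,0]
def togo(P,z):  # tool pointing down with tool z axis along horizontal direction z (or -z)
    t,R,o=pose();z=np.array([*z[:2],0.]);z/=np.linalg.norm(z)
    if z@R[:,2]<0:z=-z
    a=np.degrees(np.arctan2(np.cross(R[:,2],z)@R[:,1],R[:,2]@z))
    print("pos",t.round(1),"z",R[:,2].round(3),"y",R[:,1].round(3),"tooldelta mm",(R.T@(np.array(P)-t)).round(1),"twist",a.round(1),"F",o["ft_force"].round(1),"w",round(o["grip_width"],1),"t",round(o["clock"],2),"q6",o["joint_positions"][5].round(2))
E
python3 - <<'E'
from h import *
np.set_printoptions(precision=1,suppress=True)
c1=lambda u,v:(140+u*.175-.4,150+v*.175-.4)
sb=lambda u,v:(250+u*130/400-.4,215+v*95/292-.4)
sc=lambda u,v:(180+u*95/400-.4,165+(v-292)*70/295-.4)
d=lambda u,v:(305+(u-400)*70/400-.4,150+v*90/514-.4)
for n,c,s,h,hs in(("L",(265,303),(296,172),(232,281),(303,136)),("R",(553,288),(155,100),(534,258),(159,50))):
    print(n,"collar",tri("top",c1(*c),"scene",sb(*s)),"hub",tri("top",c1(*h),"scene",sb(*hs)),onz("top",c1(*h),190))
for e in((424,271),(645,250),(123,294),(343,273)):print("bar",onz("top",c1(*e),184))
print("rail",[onz("top",c1(*e),180) for e in((50,162),(703,94))])
for e in((519,462),(612,484),(552,305),(660,318),(579,400)):print("plate",onz("top",d(*e),59))
print("hole scene",onz("scene",sc(250,366),59),"corners",onz("scene",sc(312,362),59),onz("scene",sc(270,320),59))
print("upright top",[onz("top",d(*e),104) for e in((560,268),(668,290),(556,300),(660,314))])
togo([0,0,0],[1,0])
E
```

```text
L collar (array([550. , 280.9,  99.8]), np.float64(0.5657802652226558)) hub (array([554.4, 277.2, 190.4]), np.float64(3.157062109616359)) [553.5 278.7 190. ]
R collar (array([567.4, 114.8,  70.2]), np.float64(5.582519272781953)) hub (array([571.5, 114.4, 188.8]), np.float64(3.7067349625741373)) [570.2 115.8 190. ]
bar [562.3 176.  184. ]
bar [576.9  56.2 184. ]
bar [545.5 339.2 184. ]
bar [560. 220. 184.]
rail [array([617.4, 383.9, 180. ]), array([664.4,  27.2, 180. ])]
plate [ 470.  -189.6   59. ]
plate [ 458.1 -245.7   59. ]
plate [ 565. -208.   59.]
plate [ 558.8 -273.5   59. ]
plate [ 508.1 -225.1   59. ]
hole scene [ 507.2 -226.7   59. ] corners [ 468.7 -188.8   59. ] [ 459.7 -247.9   59. ]
upright top [array([ 582.5, -205.8,  104. ]), array([ 571.3, -269.2,  104. ]), array([ 563.7, -203.7,  104. ]), array([ 557.1, -264.7,  104. ])]
pos [211.2 534.1 229.4] z [ 0.4  0.9 -0. ] y [-0. -0. -1.] tooldelta mm [   0.2  230.6 -573.9] twist 68.4 F [-0.9  0.1  0.4] w 93.8 t 0.1 q6 -0.15
```

R (near y≈115) is the long one: collar is 118 mm below the hub top, against 90 mm for L. Next: rise, twist so tool z lies along the clamp's x, and close the fingers.

Request:
{"name": "servo_tool", "arguments": {"commands": [[[0, -0.004, 0], 7.1, 1], [[0, -0.004, 0], 7.1, 1], [[0, -0.004, 0], 7.1, 1], [[0, -0.004, 0], 7.1, 1], [[0, -0.004, 0], 7.1, 1], [[0, -0.004, 0], 7.1, 1], [[0, -0.004, 0], 7.1, 1], [[0, -0.004, 0], 7.1, 1], [[0, -0.004, 0], 7.1, 1], [[0, -0.004, 0], 7.1, 1], [[0, -0.004, 0], 7.1, 1]]}}

```text
clock: 1.02
tool_pos: [208.4, 529.3, 265.8]
orientation: [-1.136, 1.343, -1.355]
ft_force: [-0.1, -1.1, -0.9]
grip_width: 24.2
```

```bash
python3 -c "
from h import *
togo([522,-228.5,270],[.985,-.174])"
```

```text
pos [208.4 529.3 265.8] z [ 0.983 -0.185 -0.007] y [-0.01  -0.018 -1.   ] tooldelta mm [686.7   6.  448.3] twist -0.6 F [-0.1 -1.1 -0.9] w 24.2 t 1.02 q6 1.23
```

Request:
{"name": "servo_tool", "arguments": {"commands": [[[0.034, 0, 0.0224], 0, 1], [[0.034, 0, 0.0224], 0, 1], [[0.034, 0, 0.0224], 0, 1], [[0.034, 0, 0.0224], 0, 1], [[0.034, 0, 0.0224], 0, 1], [[0.034, 0, 0.0224], 0, 1], [[0.034, 0, 0.0224], 0, 1], [[0.034, 0, 0.0224], 0, 1], [[0.034, 0, 0.0224], 0, 1], [[0.034, 0, 0.0224], 0, 1], [[0.034, 0, 0.0224], 0, 1], [[0.034, 0, 0.0224], 0, 1]]}}

```text
clock: 2.02
tool_pos: [395.1, 70.6, 266.1]
orientation: [-1.147, 1.336, -1.346]
ft_force: [1.0, 0.2, -0.0]
grip_width: 0.2
```

```bash
python3 -c "
from h import *
togo([522,-228.5,270],[.985,-.174])"
```

```text
pos [395.1  70.6 266.1] z [ 0.985 -0.173 -0.011] y [-0.015 -0.019 -1.   ] tooldelta mm [272.7  -0.  176.7] twist 0.1 F [ 1.   0.2 -0. ] w 0.2 t 2.02 q6 0.15
```

Request:
{"name": "servo_tool", "arguments": {"commands": [[[0.034, 0, 0.022], 0, 1], [[0.034, 0, 0.022], 0, 1], [[0.034, 0, 0.022], 0, 1], [[0.034, 0, 0.022], 0, 1], [[0.034, 0, 0.022], 0, 1], [[0.034, 0, 0.022], 0, 1], [[0.034, 0, 0.022], 0, 1], [[0.02, 0, 0.013], 0, 1], [[0, 0, 0], 0, 1]]}}

```text
clock: 2.77
tool_pos: [513.7, -230.5, 265.4]
orientation: [-1.143, 1.347, -1.352]
ft_force: [-0.6, 0.1, 0.0]
grip_width: 0.3
```

```bash
python3 -c "
from h import *
C=cam('wrist');cv2.imwrite('pics/w1.png',optics.read_camera('wrist'))
print(proj('wrist',[[507.7,-226,59],[561.9,-235.5,104]],C))
togo([522,-228.5,100],[.985,-.174])"
```

```text
[[277.86907043 188.21490283]
 [326.38372655 196.12509819]]
pos [ 512.9 -228.6  265.1] z [ 0.983 -0.183 -0.015] y [-0.019 -0.017 -1.   ] tooldelta mm [ -5.  164.9  11.5] twist -0.5 F [-1.   0.5 -0.1] w 0.6 t 2.82 q6 -0.37
```

View pics/w1.png

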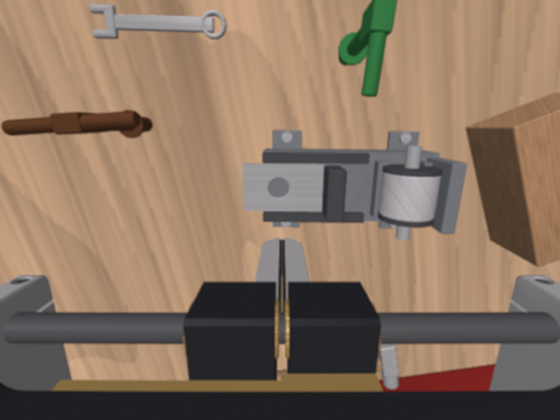

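The wrist view shows the hole at (279,187) and the jaw face top edge mid at (327,194), both within 1–2 px of prediction. Descending behind the jaw.

Request:
{"name": "servo_tool", "arguments": {"commands": [[[-0.001, 0.03, 0.002], 0, 1], [[-0.001, 0.03, 0.002], 0, 1], [[-0.001, 0.03, 0.002], 0, 1], [[-0.001, 0.03, 0.002], 0, 1], [[-0.001, 0.028, 0.002], 0, 1], [[0, 0.012, 0], 0, 1], [[0, 0, 0], 0, 1]]}}

```text
clock: 3.4
tool_pos: [519.3, -218.6, 100.7]
orientation: [-1.142, 1.346, -1.343]
ft_force: [-0.5, 0.6, 0.0]
grip_width: 0.3
```

```bash
python3 -c "
from h import *
togo([561.9-12.5*.985,-235.5+2.2,98],[.985,-.174])"
```

```text
pos [ 519.3 -218.6  100.7] z [ 0.984 -0.178 -0.015] y [-0.018 -0.013 -1.   ] tooldelta mm [ 9.   2.3 32.5] twist -0.2 F [-0.5  0.6  0. ] w 0.3 t 3.4 q6 -0.35
```

Request:
{"name": "servo_tool", "arguments": {"commands": [[[0.004, 0.0, 0.012], 0, 1], [[0.005, 0.001, 0.012], 0, 1], [[0, 0.0, 0.008], 0, 1], [[0, 0, 0.008], 0, 1], [[0, 0, 0.008], 0, 1], [[0, 0, 0.008], 0, 1], [[0, 0, 0.008], 0, 1]]}}

```text
clock: 3.98
tool_pos: [573.1, -231.4, 99.0]
orientation: [-1.161, 1.358, -1.326]
ft_force: [-5.6, -1.8, 0.8]
grip_width: 0.6
```

```bash
python3 -c "
from h import *
togo([561.9-12.5*.985,-235.5+2.2,98],[.985,-.174])"
```

```text
pos [ 573.1 -231.4   99. ] z [ 0.984 -0.171 -0.037] y [-0.04  -0.009 -0.999] tooldelta mm [  5.9   2.  -22.8] twist 0.2 F [-5.6 -1.8  0.8] w 0.6 t 3.98 q6 -0.33
```

Request:
{"name": "servo_tool", "arguments": {"commands": [[[0, 0, 0.006], 0, 1], [[0, 0, 0.006], 0, 1], [[0, 0, 0.004], 0, 1]]}}

```text
clock: 4.23
tool_pos: [586.7, -234.0, 99.1]
orientation: [-1.169, 1.364, -1.323]
ft_force: [-4.4, -2.1, 0.3]
grip_width: -0.1
```

Request:
{"name": "servo_tool", "arguments": {"commands": [[[0, 0, 0.004], 0, 1], [[0, 0, 0.004], 0, 1]]}}

```text
clock: 4.4
tool_pos: [593.5, -235.4, 99.1]
orientation: [-1.173, 1.366, -1.321]
ft_force: [-4.5, -1.8, 0.9]
grip_width: -0.0
```

Request:
{"name": "servo_tool", "arguments": {"commands": [[[0, 0, 0.004], 0, 1], [[0, 0, 0.003], 0, 1]]}}

```text
clock: 4.57
tool_pos: [594.3, -235.6, 99.3]
orientation: [-1.185, 1.38, -1.311]
ft_force: [-12.1, 0.1, 6.9]
grip_width: 0.6
```

Request:
{"name": "servo_tool", "arguments": {"commands": [[[0, 0, 0.004], 0, 1], [[0, 0, 0.004], 0, 1], [[0, 0, 0.004], 0, 1]]}}

```text
clock: 4.82
tool_pos: [594.3, -235.5, 99.7]
orientation: [-1.206, 1.406, -1.293]
ft_force: [-14.2, 1.0, 8.0]
grip_width: 0.5
```

Request:
{"name": "servo_tool", "arguments": {"commands": [[[0, 0, -0.01], 0, 1], [[0, 0, -0.02], 0, 1], [[0, -0.02, -0.01], 0, 1], [[0, -0.04, 0], 0, 1], [[0, -0.04, 0], 0, 1], [[0, -0.04, 0], 0, 1], [[0, -0.03, 0], 0, 1], [[0, 0, 0], 0, 1]]}}

```text
clock: 5.48
tool_pos: [576.8, -223.1, 281.2]
orientation: [-1.19, 1.396, -1.292]
ft_force: [0.6, 1.0, 1.2]
grip_width: 0.4
```

```bash
python3 -c "
from h import *
C=cam('wrist');cv2.imwrite('pics/w2.png',optics.read_camera('wrist'))
cv2.imwrite('pics/top2.png',optics.read_camera('top'));cv2.imwrite('pics/scene2.png',optics.read_camera('scene'))
np.savez('w2.npz',T=C[2])
print(proj('wrist',[[507.7+44*.985,-226-44*.174,59]],C))
togo([571,115,250],[.9926,.121])"
```

```text
[[277.47456188 200.8677581 ]]
pos [ 572.8 -221.6  272.7] z [ 0.981 -0.166 -0.099] y [-0.098  0.011 -0.995] tooldelta mm [-331.8   26.6  -55.5] twist -16.6 F [-0.5 -0.8 -0.8] w 0.1 t 5.63 q6 -0.32
```

View pics/w2.png

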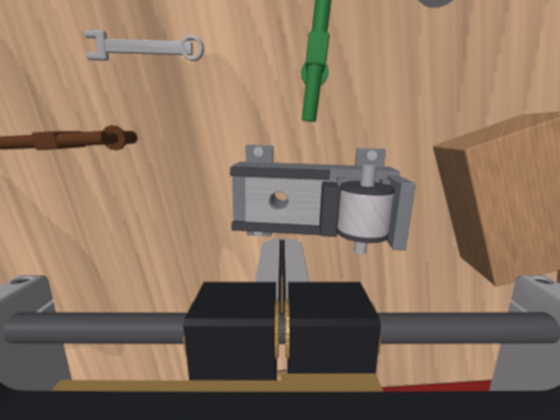

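Jaw is home against the wheel hub (hole at (279,199) with the bore under it). The stop push left a lasting 0.1 rad tool tilt, because each row builds on the measured pose. I'll undo it by pressing the fingertips gently against the back of the fixed rack's rail, in the opposite direction.

Request:
{"name": "servo_tool", "arguments": {"commands": [[[0, 0, 0], -5.6, 1], [[0, 0, 0], -5.6, 1], [[0, 0, 0], -5.6, 1], [[0, 0, 0], 0, 1]]}}

```text
clock: 5.97
tool_pos: [569.8, -218.3, 262.4]
orientation: [-1.33, 1.196, -1.031]
ft_force: [-0.3, -0.4, -0.6]
grip_width: 0.7
```

```bash
python3 -c "
from h import *
togo([673.5,208,275],[.9926,.121])
print(pose()[2]['ft_force'])
# hole refinement from stored pictures
K,D,_=cam('wrist');T=np.load('w2.npz')['T']
print(onz('wrist',(279,199.5),59,(K,D,T)))
for n,a in(('wrist','w2'),('top','top2'),('scene','scene2')):
  im=cv2.imread(f'pics/{a}.png');C=(K,D,T) if n=='wrist' else cam(n)
  p=proj(n,[[551,-233.5,59]],C)[0];x,y=p.astype(int);g=cv2.cvtColor(im,6)[y-14:y+15,x-14:x+15]
  print(n,p,g[8:21,6:23] if n!='wrist' else '')
"
```

```text
pos [ 569.8 -218.3  262.4] z [ 0.984  0.141 -0.106] y [-0.11   0.02  -0.994] tooldelta mm [-408.2  -15.2  160.7] twist 1.0 F [-0.3 -0.4 -0.6] w 0.7 t 5.97 q6 -0.63
[-0.30637052 -0.4485208  -0.60056417]
[ 553.38496916 -232.10678201   59.        ]
wrist [277.4253779  200.75978357] 
top [338.51947181 207.2462514 ] [[ 43  73  82  78  76 108 118 121 118 118 110  80  64  50  37  27  23]
 [ 48  81  80  78  89 116 121 118 117 118 111  75  64  44  27  26  25]
 [ 77  82  81  83 108 121 118 117 106 104 105  74  62  39  28  30  28]
 [ 81  82  79  95 118 118 108  83  71  75  79  53  39  30  22  27  24]
 [ 81  79  83 113 119 114 105  73  61  50  40  30  25  29  23  26  24]
 [ 81  81  98 119 116 113 116 109 101  53  28  23  25  23  28  27  26]
 [ 80  81 112 121 117 108 113 115 108  52  28  22  27  22  27  29  32]
 [ 73  87 108 117 113 104 114 117 108  45  24  26  24  23  27  26  22]
 [ 72  95 106 108 106 104 104 115 104  42  28  31  26  28  27  28  27]
 [ 87  98 104 107 103  97  95 100  87  33  27  35  50  50  43  28  25]
 [ 91  98 102 107 103 100  90  90  79  49  28  30  40  38  31  28  23]
 [ 91 
[... 394 characters left out ...]
167 167 168 172 169 166 161 158 160 167 168 168 166 167 165]
 [167 167 168 168 172 177 163 154 139 127 128 152 164 166 166 168 168]
 [167 168 169 169 173 170 152 134 121 108  97 123 158 167 168 168 169]
 [168 169 169 168 168 149 131 113 100  87  81  98 154 168 169 169 168]
 [169 168 168 167 160 133 117 110 102  89  75 111 158 169 168 167 168]
 [168 167 166 167 160 133 117 111 103  92  93 141 163 167 167 168 169]
 [166 166 167 166 166 156 140 131 124 125 138 160 167 167 168 168 155]
 [166 165 166 166 166 166 167 161 159 164 166 167 168 168 153 143 116]
 [166 165 165 165 166 167 168 167 167 167 167 167 165 153 112  89  79]
 [166 165 166 166 167 168 167 167 167 167 167 156 138 110  83  76  78]]
```

Request:
{"name": "servo_tool", "arguments": {"commands": [[[-0.034, -0.002, 0.0134], 0, 1], [[-0.034, -0.002, 0.0134], 0, 1], [[-0.034, -0.002, 0.0134], 0, 1], [[-0.034, -0.002, 0.0134], 0, 1], [[-0.034, -0.001, 0.0134], 0, 1], [[-0.034, -0.001, 0.0134], 0, 1], [[-0.034, -0.001, 0.0134], 0, 1], [[-0.034, -0.001, 0.0134], 0, 1], [[-0.034, -0.001, 0.0134], 0, 1], [[-0.034, -0.001, 0.0134], 0, 1], [[-0.034, -0.001, 0.0134], 0, 1], [[-0.02, 0, 0.008], 0, 1]]}}

```text
clock: 6.97
tool_pos: [670.1, 206.4, 242.9]
orientation: [-1.334, 1.269, -1.036]
ft_force: [0.7, 0.4, -0.3]
grip_width: 0.5
```

```bash
python3 -c "
from h import *
togo([673.5,208,188],[.9926,.121])"
```

```text
pos [670.1 206.4 242.9] z [ 0.984  0.095 -0.151] y [-0.155  0.031 -0.987] tooldelta mm [ 1.2 53.7 11.8] twist -1.8 F [ 0.7  0.4 -0.3] w 0.5 t 6.97 q6 0.06
```

Request:
{"name": "servo_tool", "arguments": {"commands": [[[0, 0.02, 0.008], -1.8, 1], [[0, 0.02, 0.006], 0, 1], [[0, 0.01, 0.002], 0, 1], [[0, 0, 0], 0, 1]]}}

```text
clock: 7.3
tool_pos: [674.8, 219.3, 180.2]
orientation: [-1.353, 1.251, -1.003]
ft_force: [-0.7, -0.6, -0.7]
grip_width: 0.2
```

```bash
python3 -c "
from h import *
togo([673.5,208,188],[.9926,.121])"
```

```text
pos [674.8 219.3 180.2] z [ 0.979  0.129 -0.16 ] y [-0.165  0.031 -0.986] tooldelta mm [10.6 -7.8 -4. ] twist 0.0 F [-0.7 -0.6 -0.7] w 0.2 t 7.3 q6 0.04
```

Request:
{"name": "servo_tool", "arguments": {"commands": [[[0, -0.003, -0.006], 0, 1], [[0, 0, -0.006], 0, 1], [[0, 0, -0.004], 0, 1], [[0, 0, -0.004], 0, 1], [[0, 0, -0.004], 0, 1], [[0, 0, -0.004], 0, 1]]}}

```text
clock: 7.8
tool_pos: [656.1, 214.4, 186.6]
orientation: [-1.325, 1.24, -1.022]
ft_force: [9.8, 2.3, -7.7]
grip_width: 0.5
```

```bash
python3 -c "
from h import *
togo([673.5,208,188],[.9926,.121])"
```

```text
pos [656.1 214.4 186.6] z [ 0.984  0.119 -0.131] y [-0.137  0.038 -0.99 ] tooldelta mm [ 8.2 -4.  16.2] twist -0.4 F [ 9.8  2.3 -7.7] w 0.5 t 7.8 q6 0.04
```

Request:
{"name": "servo_tool", "arguments": {"commands": [[[0, 0.001, -0.005], 0, 1], [[0, 0.001, -0.005], 0, 1], [[0, 0.001, -0.005], 0, 1], [[0, 0.001, -0.005], 0, 1], [[0, 0.001, -0.005], 0, 1], [[0, 0.001, -0.005], 0, 1]]}}

```text
clock: 8.3
tool_pos: [655.0, 212.8, 191.1]
orientation: [-1.245, 1.19, -1.066]
ft_force: [11.9, 2.5, -8.1]
grip_width: 0.8
```

```bash
python3 -c "
from h import *
togo([673.5,208,188],[.9926,.121])"
```

```text
pos [655.  212.8 191.1] z [ 0.993  0.108 -0.041] y [-0.047  0.058 -0.997] tooldelta mm [ 6.9  2.  17.9] twist -0.9 F [11.9  2.5 -8.1] w 0.8 t 8.3 q6 0.04
```

Request:
{"name": "servo_tool", "arguments": {"commands": [[[0, 0.001, -0.005], 0, 1], [[0, 0, 0.008], 0, 1], [[0, -0.01, 0.01], 0, 1], [[0, -0.03, 0], 0, 1], [[0, -0.03, 0], 0, 0.5], [[0, -0.01, 0], 0, 0.5]]}}

```text
clock: 8.8
tool_pos: [674.0, 206.2, 277.6]
orientation: [-1.227, 1.183, -1.078]
ft_force: [0.9, -0.0, 0.6]
grip_width: 10.4
```

```bash
python3 -c "
from h import *
togo([571,115,260],[.9926,.121])"
```

```text
pos [674.  206.2 277.6] z [ 0.995  0.1   -0.022] y [-0.028  0.061 -0.998] tooldelta mm [  81.6   14.9 -111.2] twist -1.3 F [ 0.9 -0.   0.6] w 10.4 t 8.8 q6 0.05
```

Request:
{"name": "servo_tool", "arguments": {"commands": [[[0.0135, 0.001, -0.0185], -0.3, 0.4], [[0.0135, 0.001, -0.0185], -0.3, 0.4], [[0.0135, 0.001, -0.0185], -0.3, 0.4], [[0.0135, 0.001, -0.0185], -0.3, 0.4], [[0.0135, 0.001, -0.0185], 0, 0.4], [[0.008, 0.001, -0.011], 0, 0.4], [[0, 0, 0], 0, 0.4]]}}

```text
clock: 9.38
tool_pos: [577.3, 115.5, 279.8]
orientation: [-1.216, 1.151, -1.076]
ft_force: [1.0, -0.7, -0.2]
grip_width: 55.2
```

```bash
python3 -c "
from h import *
C=cam('wrist');im=optics.read_camera('wrist');cv2.imwrite('pics/w3.png',im);np.savez('w3.npz',T=C[2])
print(proj('wrist',[[571,115,190],[562.3,176,184],[576.9,56.2,184]],C))
togo([571,115,260],[.9926,.121])"
```

```text
[[273.25544457 226.96558742]
 [271.32287114 156.10028688]
 [272.64390285 285.86067215]]
pos [578.2 116.2 280.2] z [0.993 0.118 0.005] y [-0.002  0.064 -0.998] tooldelta mm [ 1.6 20.1 -7.4] twist -0.2 F [-1.   0.6 -0.3] w 55.9 t 9.43 q6 -0.11
```

View pics/w3.png

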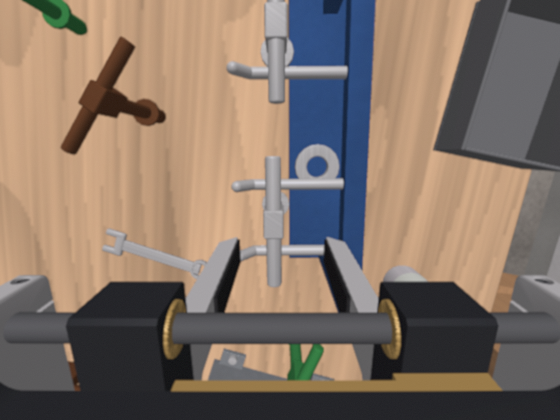

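Wrist view: long pin's crossbar ends at (273,156) and (274,286), hub at (273,223), matching prediction, and the tool is vertical again in the pinch plane. Descending over the hub.

Request:
{"name": "servo_tool", "arguments": {"commands": [[[0.002, 0.02, -0.007], 0, 0.4], [[0, 0.025, 0], 0, 0.4], [[0, 0.015, 0], 0, 0.4], [[0, 0, 0], 0, 0.4]]}}

```text
clock: 9.77
tool_pos: [575.5, 118.5, 223.4]
orientation: [-1.204, 1.142, -1.083]
ft_force: [-1.0, -0.6, -1.5]
grip_width: 56.2
```

```bash
python3 -c "
from h import *
togo([571,115,179],[.9926,.121])"
```

```text
pos [575.5 118.5 223.4] z [0.993 0.116 0.019] y [ 0.011  0.066 -0.998] tooldelta mm [ 5.8 44.1 -5.7] twist -0.2 F [-1.  -0.6 -1.5] w 56.2 t 9.77 q6 -0.11
```

Request:
{"name": "servo_tool", "arguments": {"commands": [[[0.004, 0.015, -0.005], 0, 0.4], [[0.002, 0.012, -0.002], 0, 0.4], [[0, 0.008, 0], 0, 0.4], [[0, 0, 0], 0, 0.4]]}}

```text
clock: 10.1
tool_pos: [573.2, 116.3, 189.9]
orientation: [-1.199, 1.137, -1.084]
ft_force: [-0.5, 0.6, -0.4]
grip_width: 56.5
```

```bash
python3 -c "
from h import *
togo([571,115,179],[.9926,.121])"
```

```text
pos [573.2 116.3 189.9] z [0.993 0.118 0.025] y [ 0.017  0.067 -0.998] tooldelta mm [ 1.7 10.7 -2.6] twist -0.1 F [-0.5  0.6 -0.4] w 56.5 t 10.1 q6 -0.12
```

Request:
{"name": "servo_tool", "arguments": {"commands": [[[0.001, 0.007, -0.003], 0, 0.4], [[0, 0.004, -0.001], 0, 0.4], [[0, 0, 0], 0, 0.4]]}}

```text
clock: 10.35
tool_pos: [571.7, 116.4, 180.3]
orientation: [-1.196, 1.134, -1.085]
ft_force: [0.5, -0.2, -0.6]
grip_width: 56.4
```

Request:
{"name": "servo_tool", "arguments": {"commands": [[[0, 0, 0], 0, 0.8], [[0, 0, 0], 0, 0.8], [[0, 0, 0], 0, 0.9], [[0, 0, 0], 0, 1], [[0, 0, 0], 0, 1], [[0, 0, 0], 0, 1]]}}

```text
clock: 10.85
tool_pos: [572.2, 116.5, 182.2]
orientation: [-1.195, 1.132, -1.086]
ft_force: [-2.1, -1.4, -0.8]
grip_width: 19.8
```

```bash
python3 -c "
from h import *
togo([571,115,179],[.9926,.121])"
```

```text
pos [572.2 116.5 182.2] z [0.992 0.118 0.031] y [ 0.023  0.068 -0.997] tooldelta mm [ 1.5  3.1 -1.5] twist -0.0 F [-2.1 -1.4 -0.8] w 19.8 t 10.85 q6 -0.12
```

Request:
{"name": "servo_tool", "arguments": {"commands": [[[0, 0, 0], 0, 1], [[0, 0, 0], 0, 1], [[0, -0.008, 0], 0, 1], [[0, -0.01, 0], 0, 1], [[0, -0.01, 0], 0, 1], [[0, -0.008, 0], 0, 1], [[0, 0, 0], 0, 1]]}}

```text
clock: 11.43
tool_pos: [568.6, 113.5, 217.4]
orientation: [-1.201, 1.138, -1.082]
ft_force: [0.6, -0.1, -4.6]
grip_width: 17.6
```

```bash
python3 -c "
from h import *
t,R,o=pose();print((R.T@[0,0,1]).round(3));togo([455,101,218],[.9926,.121])"
```

```text
[-0.065 -0.998  0.023]
pos [568.6 113.5 217.4] z [0.993 0.118 0.023] y [ 0.015  0.067 -0.998] tooldelta mm [  -1.3   -3.2 -114.3] twist -0.1 F [ 0.6 -0.1 -4.6] w 17.6 t 11.43 q6 -0.12
```

Request:
{"name": "servo_tool", "arguments": {"commands": [[[0, 0, -0.01], 0, 1], [[0, 0, -0.015], 0, 1], [[0, 0, -0.015], 0, 1], [[0, 0, -0.015], 0, 1], [[0, 0, -0.015], 0, 1], [[0, 0, -0.015], 0, 1], [[0, 0, -0.015], 0, 1], [[0, 0, -0.012], 0, 1], [[0, 0, 0], 0, 1]]}}

```text
clock: 12.18
tool_pos: [445.9, 99.2, 212.9]
orientation: [-1.205, 1.141, -1.08]
ft_force: [-0.4, -0.2, -6.1]
grip_width: 18.0
```

```bash
python3 -c "
from h import *
t,R,o=pose();print((R.T@[0,0,1]).round(3));togo([551.3,-233.4,265],[.985,-.174])"
```

```text
[-0.065 -0.998  0.018]
pos [445.9  99.2 212.9] z [0.993 0.119 0.018] y [ 0.01   0.066 -0.998] tooldelta mm [338.7 -73.   66. ] twist 16.9 F [-0.4 -0.2 -6.1] w 18.0 t 12.18 q6 -0.15
```

Request:
{"name": "servo_tool", "arguments": {"commands": [[[0.01, -0.012, 0], 0, 1], [[0.02, -0.014, 0], 0, 1], [[0.026, -0.014, 0.003], 0, 1], [[0.03, -0.012, 0.004], 0, 1], [[0.03, -0.006, 0.004], 0, 1], [[0.03, -0.004, 0.004], 0, 1], [[0.03, -0.004, 0.004], 0, 1], [[0.03, -0.004, 0.004], 0, 1], [[0.02, -0.002, 0.004], 0, 1]]}}

```text
clock: 12.93
tool_pos: [499.1, -131.4, 271.7]
orientation: [-1.207, 1.132, -1.074]
ft_force: [0.3, 1.2, -3.4]
grip_width: 18.1
```

```bash
python3 -c "
from h import *
t,R,o=pose();print((R.T@[0,0,1]).round(3));togo([551.3,-233.4,265],[.985,-.174])"
```

```text
[-0.065 -0.998  0.021]
pos [ 499.1 -131.4  271.7] z [0.991 0.129 0.021] y [ 0.013  0.067 -0.998] tooldelta mm [108.1   0.5  38.5] twist 17.5 F [ 0.3  1.2 -3.4] w 18.1 t 12.93 q6 -0.6
```

Request:
{"name": "servo_tool", "arguments": {"commands": [[[0.02, 0, 0.008], 0, 1], [[0.02, 0, 0.008], 0, 1], [[0.02, 0, 0.008], 0, 1], [[0.02, 0, 0.006], 0, 1], [[0.012, 0, 0.004], 0, 1], [[0.002, 0, 0], 0, 1], [[0, 0, 0], 0, 1]]}}

```text
clock: 13.52
tool_pos: [548.6, -232.0, 264.1]
orientation: [-1.204, 1.134, -1.084]
ft_force: [0.0, 0.6, -4.2]
grip_width: 18.0
```

```bash
python3 -c "
from h import *
t,R,o=pose();print((R.T@[0,0,1]).round(3));togo([551.3,-233.4,265],[.985,-.174])
C=cam('wrist');w=optics.read_camera('wrist');np.savez('w4.npz',T=C[2]);cv2.imwrite('pics/w4.png',w)
t,R,o=pose();tip=t+R@[0,150,0]
s=optics.read_camera('scene');tp=optics.read_camera('top');cv2.imwrite('pics/s4.png',s);cv2.imwrite('pics/t4.png',tp)
b=[551.3,-233.4,59]
print(proj('wrist',[b,tip],C),proj('scene',[b,tip]),proj('top',[b,tip]))
o=np.zeros((600,800,3),np.uint8)
o[:420,:]=cv2.resize(w[100:352,40:520],(800,420));
o[420:,:400]=cv2.resize(s[150:213,160:300],(400,180));o[420:,400:]=cv2.resize(tp[180:240,275:408],(400,180));cv2.imwrite('pics/c4.png',o)
"
```

```text
[-0.062 -0.998  0.024]
pos [ 548.6 -232.   264.1] z [0.992 0.12  0.024] y [ 0.016  0.064 -0.998] tooldelta mm [ 1.6 -0.9  2.5] twist 17.0 F [ 0.   0.6 -4.2] w 18.0 t 13.52 q6 -0.71
[[279.04692344 205.28556399]
 [280.70419801 204.32715537]] [[229.23218358 188.66330434]
 [230.01001554 181.43102083]] [[338.49172716 207.15866882]
 [337.85746505 205.8465135 ]]
```

View pics/c4.png

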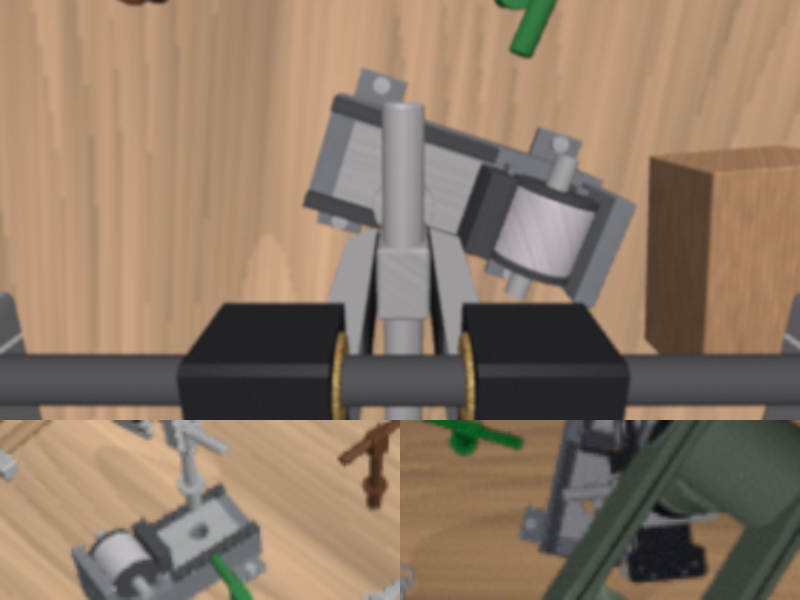

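Wrist and scene views: pin held hub-centred; its tip (scene ≈(229,181)) hangs just over the plate hole (scene ≈(230,188)). Lowering to just above the plate before the fine check.

Request:
{"name": "servo_tool", "arguments": {"commands": [[[0.002, 0.01, 0.003], 0, 1], [[0.001, 0.012, 0.001], 0, 1], [[-0.001, 0.008, 0], 0, 1], [[0, 0, 0], 0, 1]]}}

```text
clock: 14.0
tool_pos: [553.1, -226.8, 232.6]
orientation: [-1.205, 1.13, -1.08]
ft_force: [-0.7, 0.1, -5.2]
grip_width: 17.6
```

```bash
python3 -c "
from h import *
t,R,o=pose();print((R.T@[0,0,1]).round(3));togo([551.3,-233.4,224],[.985,-.174])
s=optics.read_camera('scene');cv2.imwrite('pics/s5.png',s)
g=t+R@[0,6,0];p=g.copy();x,y=g[:2]+(R@[0,0,1])[:2]*0
ax=[[x+R[0,1]*d,y,t[2]-d] for d in(0,60,102,150)]
print(proj('scene',ax),proj('scene',[[551.3,-233.4,59]]))
c=cv2.resize(s[128:208,185:275],(720,640),interpolation=cv2.INTER_CUBIC)[:600];cv2.imwrite('pics/c5.png',c)
"
```

```text
[-0.062 -0.998  0.025]
pos [ 553.1 -226.8  232.6] z [0.992 0.125 0.025] y [ 0.017  0.065 -0.998] tooldelta mm [ 6.8  8.1 -2.8] twist 17.3 F [-0.7  0.1 -5.2] w 17.6 t 14.0 q6 -0.7
[[224.98354259 160.14875258]
 [226.70683328 171.38071423]
 [227.84477654 178.76555098]
 [229.08150082 186.76313274]] [[229.23218358 188.66330434]]
```

View pics/c5.png

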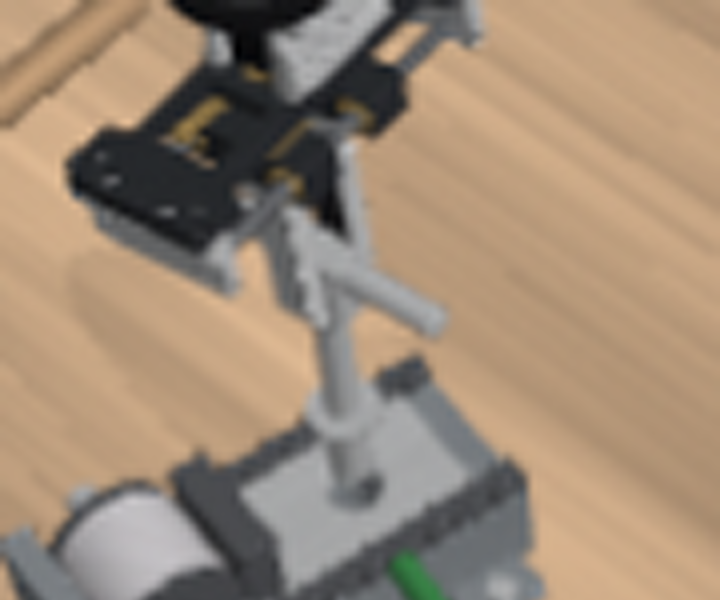

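Crop: collar at scene (227.8,179.5), foot tip at (228.8,187.4), hole centre (229.2,188.7). These match the tool-based prediction, so I can trust the tool pose. Correcting laterally before lowering.

Request:
{"name": "servo_tool", "arguments": {"commands": [[[0.004, 0, -0.003], 0, 1], [[0.003, 0, -0.002], 0, 1], [[0, 0, 0], 0, 1]]}}

```text
clock: 14.3
tool_pos: [548.6, -234.4, 232.1]
orientation: [-1.206, 1.13, -1.079]
ft_force: [-0.3, 0.7, -5.5]
grip_width: 17.7
```

```bash
python3 -c "
from h import *
togo([549.3,-233.4,225],[.985,-.174])"
```

```text
pos [ 548.6 -234.4  232.1] z [0.992 0.127 0.024] y [ 0.016  0.064 -0.998] tooldelta mm [-0.5  7.2  0.6] twist 17.4 F [-0.3  0.7 -5.5] w 17.7 t 14.3 q6 -0.72
```

Request:
{"name": "servo_tool", "arguments": {"commands": [[[0.0007, 0.006, 0], 0, 1], [[0.0007, 0.006, 0], 0, 1], [[0, 0, 0], 0, 1]]}}

```text
clock: 14.55
tool_pos: [549.5, -236.3, 220.5]
orientation: [-1.205, 1.128, -1.082]
ft_force: [-0.5, 0.1, -4.8]
grip_width: 17.5
```

```bash
python3 -c "
from h import *
togo([549.3,-233.4,215],[.985,-.174])
s=optics.read_camera('scene');cv2.imwrite('pics/s6.png',s)
c=cv2.resize(s[158:208,200:260],(720,600),interpolation=cv2.INTER_CUBIC);cv2.imwrite('pics/c6.png',c)"
```

```text
pos [ 549.5 -236.3  220.5] z [0.992 0.126 0.027] y [ 0.019  0.063 -0.998] tooldelta mm [-2.6  5.7  0.1] twist 17.3 F [-0.5  0.1 -4.8] w 17.5 t 14.55 q6 -0.72
```

View pics/c6.png

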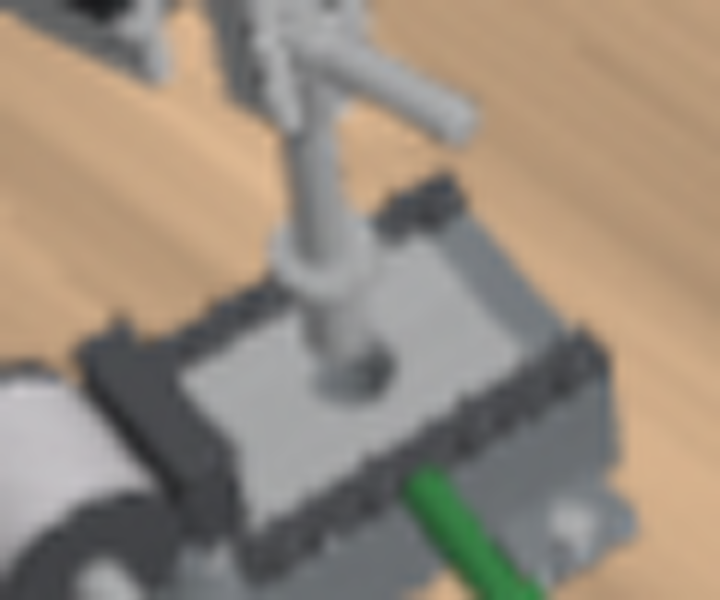

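Crop: foot tip at ≈(228.7,187.3), slightly left of the hole centre (229.4,189). That agrees with the measured 3 mm y error. Correcting, then inserting.

Request:
{"name": "servo_tool", "arguments": {"commands": [[[-0.003, 0, 0], 0, 1], [[-0.0005, 0.004, 0], 0, 1], [[0, 0, 0], 0, 1]]}}

```text
clock: 14.85
tool_pos: [549.4, -232.4, 217.0]
orientation: [-1.204, 1.127, -1.083]
ft_force: [-0.9, -0.2, -5.0]
grip_width: 17.8
```

```bash
python3 -c "
from h import *
togo([549.3,-233.4,205],[.985,-.174])"
```

```text
pos [ 549.4 -232.4  217. ] z [0.992 0.125 0.027] y [ 0.02   0.063 -0.998] tooldelta mm [ 1.7 11.9 -0.5] twist 17.3 F [-0.9 -0.2 -5. ] w 17.8 t 14.85 q6 -0.72
```

Request:
{"name": "servo_tool", "arguments": {"commands": [[[0.001, 0.004, 0], 0, 1], [[0.0005, 0.004, 0], 0, 1], [[0.0003, 0.004, 0], 0, 1], [[0, 0, 0], 0, 1]]}}

```text
clock: 15.18
tool_pos: [550.2, -233.2, 203.9]
orientation: [-1.205, 1.126, -1.083]
ft_force: [-0.7, 1.3, -5.2]
grip_width: 17.8
```

```bash
python3 -c "
from h import *
togo([549.3,-233.4,195],[.985,-.174])"
```

```text
pos [ 550.2 -233.2  203.9] z [0.992 0.126 0.028] y [ 0.02   0.062 -0.998] tooldelta mm [ 0.6  8.9 -1.1] twist 17.3 F [-0.7  1.3 -5.2] w 17.8 t 15.18 q6 -0.72
```

Request:
{"name": "servo_tool", "arguments": {"commands": [[[0.0003, 0.004, -0.0007], 0, 1], [[0.0003, 0.004, -0.0004], 0, 1], [[0.0003, 0.004, 0], 0, 1], [[0, 0, 0], 0, 1]]}}

```text
clock: 15.52
tool_pos: [548.9, -233.7, 190.3]
orientation: [-1.205, 1.127, -1.082]
ft_force: [0.6, -0.2, -5.0]
grip_width: 17.9
```

```bash
python3 -c "
from h import *
togo([549.3,-233.4,185],[.985,-.174])"
```

```text
pos [ 548.9 -233.7  190.3] z [0.992 0.126 0.027] y [ 0.019  0.062 -0.998] tooldelta mm [0.1 5.3 0.3] twist 17.3 F [ 0.6 -0.2 -5. ] w 17.9 t 15.52 q6 -0.72
```

Foot is entering freely (force is only the pin's weight).

Request:
{"name": "servo_tool", "arguments": {"commands": [[[0.0002, 0.004, 0.0003], 0, 1], [[0.0002, 0.004, 0.0003], 0, 1], [[0.0002, 0.004, 0], 0, 1], [[0, 0, 0], 0, 1]]}}

```text
clock: 15.85
tool_pos: [549.2, -233.6, 176.8]
orientation: [-1.206, 1.129, -1.081]
ft_force: [-0.0, 0.4, -5.3]
grip_width: 18.0
```

Request:
{"name": "servo_tool", "arguments": {"commands": [[[0.0002, 0.003, 0], 0, 1], [[0.0002, 0.003, 0], 0, 1], [[0, 0, 0], 0, 1]]}}

```text
clock: 16.1
tool_pos: [549.5, -233.6, 170.1]
orientation: [-1.206, 1.128, -1.081]
ft_force: [-0.8, 0.7, -4.4]
grip_width: 17.7
```

Request:
{"name": "servo_tool", "arguments": {"commands": [[[0.0001, 0.002, 0], 0, 1], [[0.0001, 0.002, 0], 0, 1], [[0, 0, 0], 0, 1]]}}

```text
clock: 16.35
tool_pos: [549.7, -233.7, 165.8]
orientation: [-1.207, 1.128, -1.082]
ft_force: [0.0, -0.6, -5.1]
grip_width: 17.8
```

Request:
{"name": "servo_tool", "arguments": {"commands": [[[0, 0.0015, 0], 0, 1], [[0, 0.0015, 0], 0, 1]]}}

```text
clock: 16.52
tool_pos: [550.0, -233.9, 164.6]
orientation: [-1.207, 1.127, -1.082]
ft_force: [-4.7, 1.3, 7.3]
grip_width: 18.1
```

The vertical force reversed at TCP z≈164.6, as expected with the collar on the plate. Releasing.

Request:
{"name": "servo_tool", "arguments": {"commands": [[[0, 0, 0], 0, 0.7], [[0, 0, 0], 0, 0.6], [[0, 0, 0], 0, 0.5], [[0, 0, 0], 0, 0.4], [[0, 0, 0], 0, 0.4], [[0, 0, 0], 0, 0.4]]}}

```text
clock: 17.02
tool_pos: [555.1, -235.9, 170.1]
orientation: [-1.202, 1.115, -1.093]
ft_force: [0.7, -0.8, -1.2]
grip_width: 54.0
```

Request:
{"name": "servo_tool", "arguments": {"commands": [[[0, -0.01, 0], 0, 0.4], [[0, -0.02, 0], 0, 0.4], [[0, -0.03, 0], 0, 0.4], [[0, -0.04, 0], 0, 0.4], [[0, -0.04, 0], 0, 0.4], [[-0.03, 0, 0], 0, 0.4], [[-0.04, 0, 0], 0, 0.4], [[-0.04, 0, 0], 0, 0.4], [[-0.04, 0, 0], 0, 0.4], [[0, 0, 0], 0, 0.4]]}}

```text
clock: 17.85
tool_pos: [531.4, -93.2, 331.4]
orientation: [-1.194, 1.116, -1.102]
ft_force: [0.2, -0.3, -0.5]
grip_width: 56.3
```

```bash
python3 -c "
from h import *
togo([549.3,-233.4,185],[.985,-.174])
s=optics.read_camera('scene');t=optics.read_camera('top')
cv2.imwrite('pics/s7.png',s);cv2.imwrite('pics/t7.png',t)
b=np.array([551.3,-233.4,59])
P=[b+[0,0,z] for z in(0,6,113)]
print(proj('scene',P),proj('top',P))
o=np.zeros((600,800,3),np.uint8);o[:,:400]=cv2.resize(s[140:215,195:245],(400,600),interpolation=2);o[:300,400:]=cv2.resize(t[180:240,300:380],(400,300),interpolation=2);o[300:,400:]=cv2.resize(s[200:300,250:383],(400,300));cv2.imwrite('pics/c7.png',o)"
```

```text
pos [531.4 -93.2 331.4] z [0.992 0.118 0.045] y [ 0.038  0.055 -0.998] tooldelta mm [148.6 139.   -5.4] twist 16.9 F [ 0.2 -0.3 -0.5] w 56.3 t 17.85 q6 -0.49
[[229.23218358 188.66330434]
 [229.06443211 187.7284656 ]
 [225.87560741 169.89185188]] [[338.49172716 207.15866882]
 [338.78152231 207.01765291]
 [344.42658929 204.27049175]]
```

View pics/c7.png

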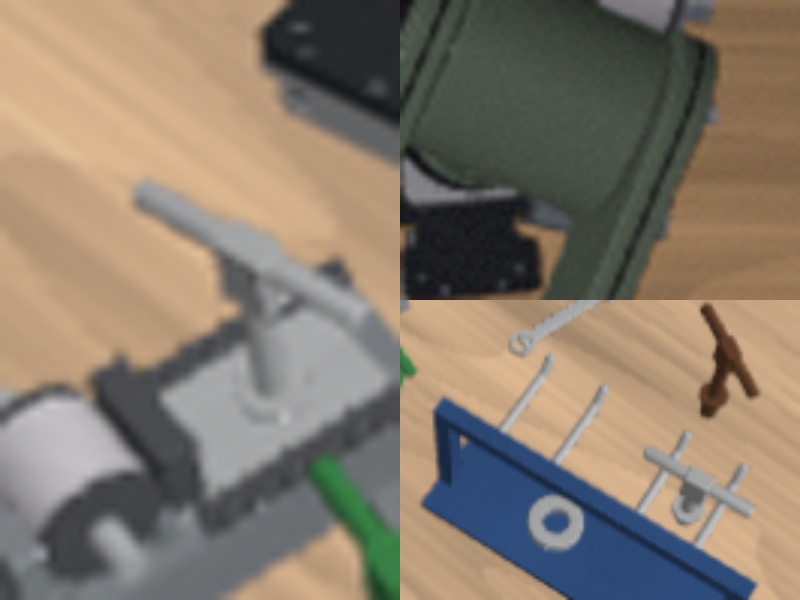

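The pin stands with its collar on the plate: hub top at scene (226.1,170.4), predicted (225.9,169.9). The jaw is against the wheel, the short pin still hangs at its fork, and the gripper is clear.

```bash
python3 -c "
from h import *
print(job.finish_job())"
```

```text
the job is handed in; nothing more can be done
None
```

The job is handed in at about 18 s on the robot's clock. `finish_job()` gives no verdict, so the outcome rests on my own checks below.

**What I did**
- **Jaw:** I pushed it until it stopped, at about 14 N, resting against the wheel hub.
- **Pin:** I picked the long pin at the rack's y = -80 mm fork, identified by triangulating the collars of both steel pins. I lifted it off, lowered it into the bore and released it.

**Last checks**
- **Insertion:** the foot entered with no contact force. The vertical force reversed at a TCP height of 164.6 mm, where 164 mm was expected for a seated collar.
- **Position:** after release, the pin's hub top in the scene picture was within about 0.5 px of where a pin centred and upright in the bore should appear, roughly 2 mm. The top camera could not confirm this because the arm blocked its view.
- **Other things:** the short pin still hangs on its fork and the bearing ring still lies on the rack base. I did not measure the other loose things again at the end.
- **Robot:** the gripper was open and clear of everything.

**What went wrong on the way**
- The jaw push and the moves after it left the tool tilted by up to 0.165 rad. I corrected this by pressing the fingertips lightly, at about 15 N, against the back of the fixed rack's rail. No loose thing was touched in doing so.
- A sideways tilt of about 0.06 rad remained in the tool but did not tilt the held pin.
- As the fingers opened, the arm drifted about 8 mm; the final picture shows no effect on the pin.

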